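Mist a brooch at the spray stand

ROBOT

A 6-joint arm with a two-finger parallel gripper is mounted at the origin on a cart in front of the work surface, level with it; the furniture and walls round the work are solid. World frame = base frame: x ahead of the robot, y to its left, z up, the work surface at z = 0. Lengths are in mm, angles in rad, forces in N, time in s.
With the tool pointing down it reaches from about 275 to 725 mm from the base axis. Payload 5.6 kg.
Tool frame: the origin (TCP) lies between the finger pads; the fingertips stand 17 mm ahead of it and the grasp point (between the pads) lies 2 mm behind it; z points along the fingers, y is the direction in which the jaws open and shut (so a half turn about z gives the same grasp; the last joint's range is limited). The gripper opens to 85 mm and grips with 20 to 120 N. Pads are 22 mm wide; open, the fingers measure 114 mm over their backs; the gripper's body (76 mm by 85 mm) begins 54 mm behind the grasp point. The pads swing forward as they close: fully open they stand 13 mm farther back than shut.
Start: joints at [1.441, 0.255, 0.108, 0, -1.424, -0.285], TCP at [221.627, 503.363, 248.283] pointing down, gripper open.
Joint ranges: [-2.95, 2.95], [-1.21, 1.97], [-1.09, 1.5], [-2.87, 1.71], [-2.94, -0.07], [-3.05, 3.05]. Speed limits (rad/s): [2.57, 2.57, 3.14, 3.14, 3.14, 3.14].

INTERFACE

Orientations are given as a rotation vector (axis times angle).
In Python, from station import r, optics, workorder gives the robot as it stands. The module is installed in compiled form; this text tells all that it offers.
- The arm moves only by the tool send_rows, never from a script. Its argument "rows" is a list of rows, each an object of numbers: "wx", "wy", "wz": the turn, a rotation vector about the tool's x, y, z in rad; "dx", "dy", "dz": the shift along the tool's x, y, z in m; "grip": the opening, from -1 (shut) to 1 (fully open), so that 0 is half open. In form: [{"wx": .., "wy": .., "wz": .., "dx": .., "dy": .., "dz": .., "grip": ..}, ...]. A call has 1 to 10 rows; each row is the pose to reach, as a shift and turn from the pose commanded when the call began, along the tool's axes at that moment; what a row does not reach only later rows make up. A row lasts 1/8 s, in which the tool goes at most 62.5 mm and 10.7 degrees, less where a joint would pass 70% of its speed; a pose out of reach is approached as far as the arm can. A call with a gripper value outside its range is refused whole. The fingers move at their own pace and stop on an object; "grip_force" is the grip in N (left out, the last holds). Time passes only in rows, so rows that repeat a pose let the fingers close. It gives the time, the measured TCP pose, the force and the opening at its end, in the units of the state.
- r.get_state(): the state, without advancing time (a new reading comes with each control period).
- optics.camera(name): name is "scene" or "top"; returns a dict with "image" (480x640x3 uint8, red, green, blue), "camera_matrix" (3x3 intrinsics, pixels), "k1" (the pictures are not rectified: a ray, as slopes to the right and down, at radius r is drawn at 1 + k1 r^2 times it, then the intrinsics apply), "rvec" (rotation vector, rad) and "tvec" (3), from world to camera coordinates, as OpenCV has them. Camera axes: x right, y down, z forward; pixel columns grow to the right and rows downward; lengths in mm; the calibration is good to about 2 mm. A picture is of the moment at which its call begins. There is no depth.
- workorder.job_done(): hands the job in, once; it reports no verdict.
The state is a dict: "clock": time; "joint_positions": joint angles; "dq": joint speeds; "joint_torque": joint torques, N m; "eef_pos": TCP position; "tool_rot": TCP orientation; "force": force on the tool from outside, world axes, zero at the start; "torque": the same for the moment, N m; "opening": finger opening in mm.
Only numpy, scipy, OpenCV 4.12 (cv2) and the standard library are available. Lean on these libraries where they do the work, as an engineer would, in place of code of your own. Each camera call takes 0.05 s, during which the arm holds its last target.

TASK

Without lifting it, push the ware board with the brooch on it fully home into the corner of the spray stand, flush against both the fence and the side rail. Only then gently press the white spray cap well down, keep it down for about a second and let it spring back up, leaving the brooch lying on the board and the other things on the worktop undisturbed.

Things in the scene. Friction and masses are not known exactly. Their poses are not given: they have to be found in the camera images.
- spray_stand: Fixed metal stand; place and heading vary. Origin on the worktop, on the fence face, straight under the spray line; z up. Fence: aluminium bar 30 mm high, its face the plane y = 0 from x = -117 to +73 mm, base plate behind it (to y = +115 mm). Side rail: bar 12 mm wide, 30 mm high, inner face the plane x = +55 mm, from the fence to y = -110 mm. The board goes into the corner (x < 55 mm, y < 0).
- home (a point): Point on the worktop where the board's origin is when it is fully home in the corner (stand x = 0, y = -70 mm), the axes of board and stand then being parallel. Axes as the stand's.
- sleeve_top (a point): Centre of the top of the stand's upright grey sleeve (65 mm in diameter, 88 mm high; stand x = 0, y = +60 mm). It holds, rigidly clamped, an aluminium can 54 mm in diameter with the white spray cap on top, all on this upright axis. How deep the can sits varies and is not measured: the cap's top, when up, is 196 to 231 mm above the worktop, to be found by touch or sight.
- nozzle (a joint): Travel of the round white spray cap (41 mm in diameter, 28 mm tall, flat top 38 mm across) straight down, m: 0 = up, 0.012 = hard stop. Spring: about 2.5 N to start it moving, then 1 N more per mm (8.5 N at 6 mm, 14.5 N at the stop). It sprays from 6 mm down and springs back by itself. Well down: 6 to 12 mm. More than 30 N crushes it.
- board: Loose plywood ware board, 110 mm (x) by 140 mm (y) by 16 mm thick with a 2 mm cork sheet on top, 0.3 to 0.55 kg, slides on the worktop under a push of 2 to 7 N. Origin at the centre of its underside, z up. It starts in front of the fence (stand -y), 30 to 80 mm short of it, 25 to 55 mm short of the side rail and turned by up to 0.25 rad.
- brooch: Loose off-white flat oval brooch, 48 mm (x) by 71 mm (y) by 7 mm thick, lying near the middle of the board's cork top. Origin at the centre of its underside.
- glaze_iron: Bystander: red-brown capped glaze bottle, 49 mm in diameter, 112 mm tall; origin under its foot. Leave alone.
- glaze_bone: Bystander: cream capped glaze bottle, 46 mm in diameter, 104 mm tall; origin under its foot. Leave alone.
- ring_cutter: Bystander: metal ring cutter, 67 mm in diameter, 22 mm tall; origin under its middle. Leave alone.
- wood_rib: Bystander: flat wooden potter's rib, 58 by 109 by 8 mm; origin under its middle. Leave alone.
Things that resemble listed ones, but are neither listed nor needed, are in the scene too. What is meant by the brooch is not purple, and is the smaller of those in its own colour.

How it is judged (in metres and radians):
On the way, in this order (a step that is already met when the one before it is completed fails the run):
1. the board is pushed home against fence and side rail (x of board in the frame of spray_stand between -0.005 and 0.005 m and y of board in the frame of spray_stand between -0.075 and -0.065 m and angle between the x axis of board and the x axis of spray_stand, either way round below 0.06 rad), for 0.2 s.
2. the spray cap is held down at least 6 mm with the board home (all of step 1 and value of joint nozzle above 0.006 m), for 0.5 s.
At the end, for the whole second after the job is handed in: The cap is back up (within 1.5 mm), the board rests at home in the corner (within 5 mm each way of x = 0, y = -70 mm on the stand, parallel within 0.06 rad) and the brooch lies flat on it, within 30 mm of the board's centre (all of step 1 and value of joint nozzle below 0.0015 m and linear speed of board below 0.01 m/s and horizontal distance between brooch and board below 0.03 m and z of brooch in the frame of board between 0.014 and 0.022 m); the robot touches nothing.
It fails at once if the cap is pressed down to spraying before the board is home (value of joint nozzle above 0.006 m and not (x of board in the frame of spray_stand between -0.005 and 0.005 m and y of board in the frame of spray_stand between -0.075 and -0.065 m and angle between the x axis of board and the x axis of spray_stand, either way round below 0.06 rad)).
It fails at once if the spray cap is pressed with more than 30 N (contact force between nozzle and anything else above 30 N).
It fails at once if the board is lifted off the worktop (height (world z) of board above 0.015 m).
It fails at once if the brooch comes off the board (horizontal distance between brooch and board above 0.06 m).
It fails at once if a bystander is moved by more than 40 mm (distance of any of glaze_iron, glaze_bone, ring_cutter, wood_rib from where it was at the start of the episode above 0.04 m).
It also fails if it takes over 64 s, if anything falls off the work surface, if the arm or the gripper's body presses on something with over 40 N, if the wrist force passes 120 N, or if a joint passes its speed limit or range.

## Working session

There is one attempt and no reset: what is moved stays moved. The work goes in short steps, Python scripts to look and compute and a tool call to move; the robot and the scene stay as the last step left them, time stands still between calls to the robot, and variables do not carry over. Pictures are saved under pics/ and viewed, and the job is handed in when it is done.

Besides the shell and the picture viewer there is one more tool, called after "Emit:" as name(argument=value, ...) on one line, values as JSON. send_rows: Moves the arm, as the interface text tells. Its arguments: {"type":"object","properties":{"rows":{"type":"array"},"grip_force":{"type":"number"}},"required":["rows"]}

```bash
mkdir -p pics; ls
cat > h.py <<'E'
import numpy as np, cv2
from station import r, optics, workorder
def cam(n):
    c=optics.camera(n); return c
def save(c,fn,crop=None,s=1):
    im=c['image'][:,:,::-1]
    if crop: x0,y0,x1,y1=crop; im=im[y0:y1,x0:x1]
    im=cv2.resize(im,None,fx=s,fy=s,interpolation=cv2.INTER_CUBIC) if s!=1 else im
    cv2.imwrite(fn,im)
def proj(c,P):
    P=np.atleast_2d(np.array(P,float)); R=cv2.Rodrigues(np.array(c['rvec'],float))[0]
    K=np.array(c['camera_matrix'],float)
    return cv2.projectPoints(P,np.array(c['rvec'],float),np.array(c['tvec'],float),K,np.array([c['k1'],0,0,0.]))[0][:,0]
def unproj(c,uv,z):
    K=np.array(c['camera_matrix'],float);R=cv2.Rodrigues(np.array(c['rvec'],float))[0];t=np.array(c['tvec'],float).ravel()
    n=cv2.undistortPoints(np.array(uv,float).reshape(-1,1,2),K,np.array([c['k1'],0,0,0.]))[:,0]
    o=-R.T@t; d=np.c_[n,np.ones(len(n))]@R
    z=np.broadcast_to(z,len(n)); return o+d*((z-o[2])/d[:,2])[:,None]
E
python3 - <<'E'
from h import *
print(r.get_state())
for n in('scene','top'):
    c=cam(n); save(c,f'pics/{n}0.png'); print(n,c['camera_matrix'],c['k1'],c['rvec'],c['tvec'])
E
```

```text
pics
{'clock': 0.0, 'joint_positions': array([ 1.44060929e+00,  2.55770796e-01,  1.07014336e-01, -4.85158087e-04,
       -1.42387287e+00, -2.84598655e-01]), 'dq': array([-0.00029453, -0.00089765,  0.001688  , -0.00273257, -0.00015172,
        0.00011311]), 'joint_torque': array([-2.20932725e-05, -3.86625373e+01,  2.37937725e+01,  5.36467239e+00,
       -6.11832307e-03, -5.07368270e-06]), 'eef_pos': array([221.40413705, 502.97625391, 247.3854843 ]), 'tool_rot': array([ 3.07242396e+00, -6.46609045e-01, -5.29136402e-04]), 'force': array([-0.00535569, -0.25594699, -0.14973381]), 'torque': array([ 0.0313256 ,  0.0432797 , -0.06494601]), 'opening': 85.30857878988785}
scene [[492.38608669   0.         319.09304229]
 [  0.         492.38608669 239.10607718]
 [  0.           0.           1.        ]] -0.0881297352669813 [ 2.12686862 -0.93515816  0.43792958] [-404.02235247  363.0269214  1061.32885423]
top [[590.6500804    0.         319.71912485]
 [  0.         590.6500804  236.68774035]
 [  0.           0.           1.        ]] -0.08865851758018707 [ 2.13404068 -2.11242628  0.15828283] [   2.57153619  563.27725162 1324.07397356]
```

View pics/scene0.png

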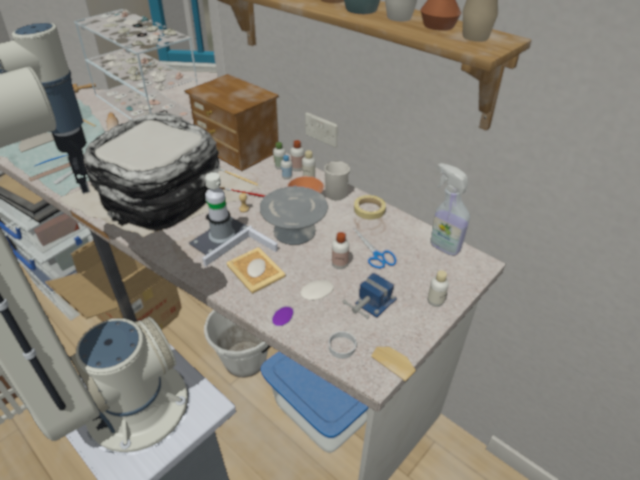

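View pics/top0.png

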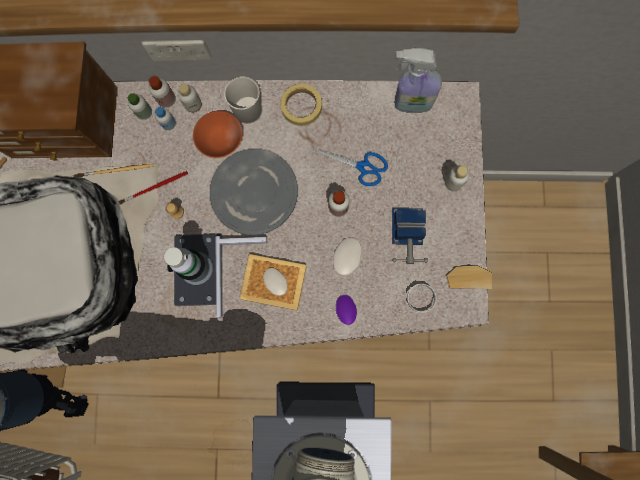

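The top view shows the stand at about (195,270), with the fence as the vertical bar at u≈219 and the side rail at v≈240. The board is at (274,281). Ovals that could be the brooch:
- off-white on the board at (275,282)
- off-white and larger, loose, at (347,256)
- purple at (346,309)

By the description the brooch is the one on the board. I'll check it in a close crop.

Run:
```python
from h import *
c=cam('top'); save(c,'pics/top1.png',(155,220,375,330),3.6)
c=cam('scene'); save(c,'pics/scene1.png',(180,160,340,300),5)
```

```text
(no output)
```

View pics/top1.png

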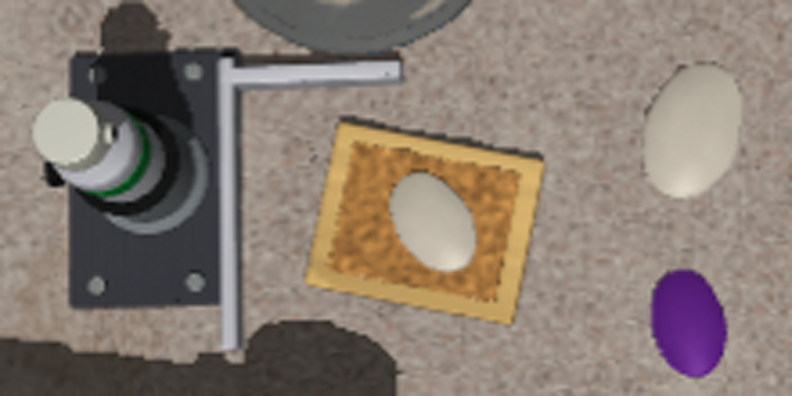

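View pics/scene1.png

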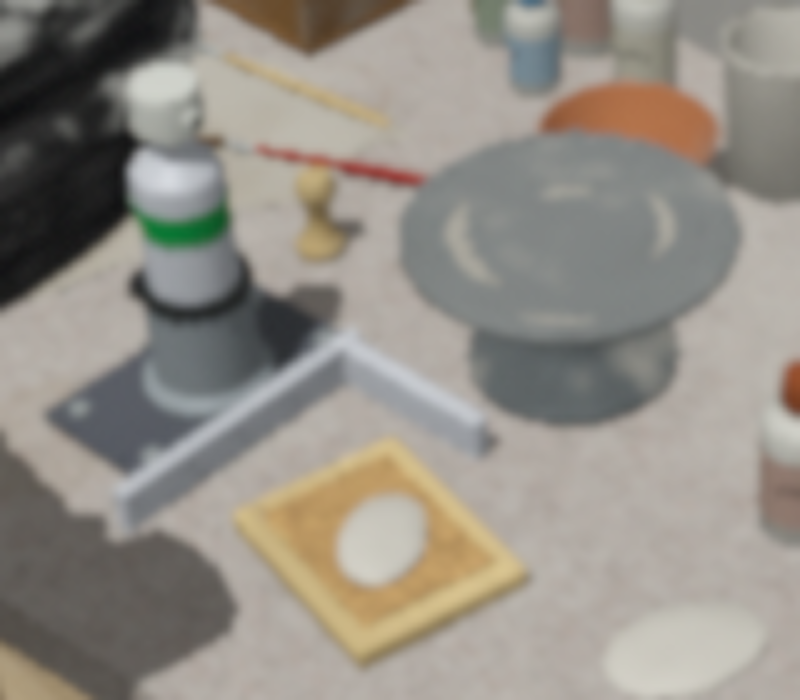

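```bash
cat > fit.py <<'E'
from h import *
from scipy.optimize import least_squares
def T(p,L):
    L=np.array(L,float);c,s=np.cos(p[2]),np.sin(p[2])
    return np.c_[p[0]+c*L[:,0]-s*L[:,1],p[1]+s*L[:,0]+c*L[:,1],L[:,2]]
def fit(obs,p0):
    f=lambda p:np.concatenate([(proj(c,T(p,L))-uv).ravel() for c,uv,L in obs])
    s=least_squares(f,p0,loss='soft_l1'); return s.x,f(s.x).reshape(-1,2)
E
cat > m1.py <<'E'
from fit import *
ct=cam('top'); cs=cam('scene')
t=lambda a:np.array(a)/3.6+[155,220]
s=lambda a:np.array(a)/5+[180,160]
bt=t([(343,122),(543,157),(512,323),(307,283)]); bs=s([(392,438),(527,575),(363,662),(237,515)])
print('board corners',unproj(ct,bt,16).round(1).tolist(),unproj(cs,bs,16).round(1).tolist())
st=t([(241,348),(401,82),(401,60)]); 
print('stand pts',unproj(ct,st,30).round(1).tolist())
ss=s([(120,492),(345,335),(487,425)])
print(unproj(cs,ss,30).round(1).tolist())
E
python3 m1.py
```

```text
board corners [[525.9, 173.4, 16.0], [503.9, 41.0, 16.0], [395.3, 59.5, 16.0], [419.6, 193.8, 16.0]] [[523.3, 169.2, 16.0], [497.6, 31.6, 16.0], [392.9, 49.0, 16.0], [420.0, 185.1, 16.0]]
stand pts [[376.4, 233.1, 30.0], [550.7, 134.2, 30.0], [565.3, 134.6, 30.0]]
[[378.7, 235.2, 30.0], [557.0, 246.6, 30.0], [558.4, 125.0, 30.0]]
```

Run:
```python
from h import *
c=cam('top'); save(c,'pics/t_board.png',(233,245,313,315),10)
save(c,'pics/t_stand.png',(160,225,270,325),7)
c=cam('scene'); save(c,'pics/s_board.png',(218,240,293,300),10)
```

```text
(no output)
```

View pics/t_board.png

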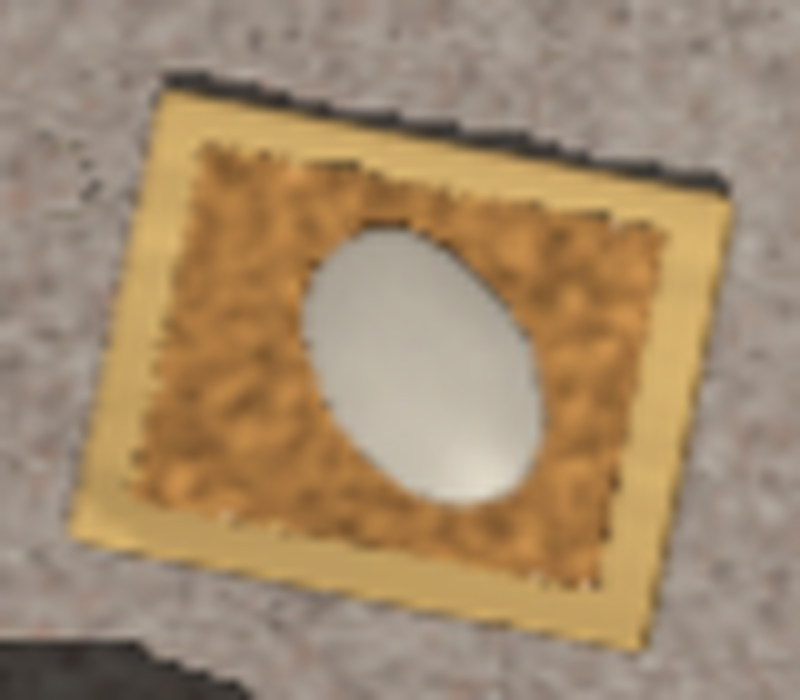

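View pics/t_stand.png

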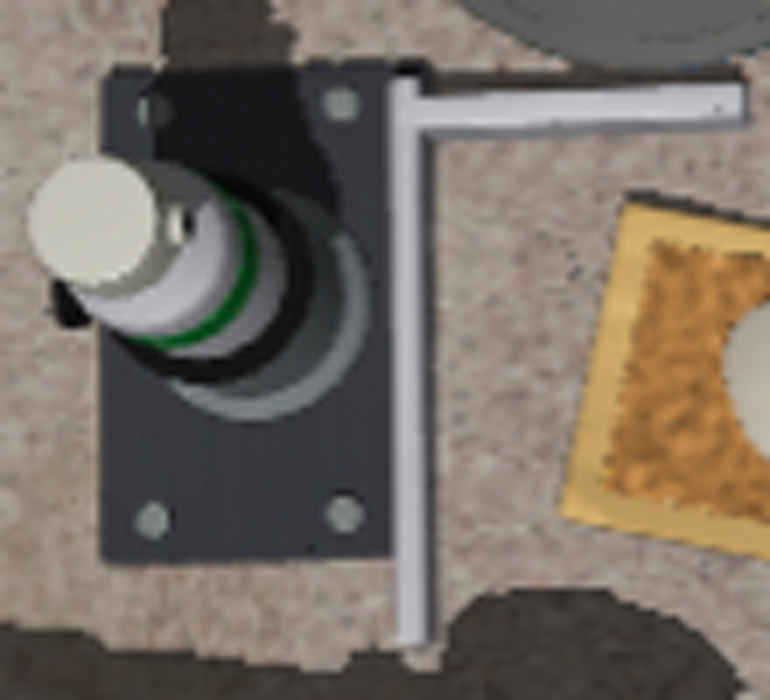

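View pics/s_board.png

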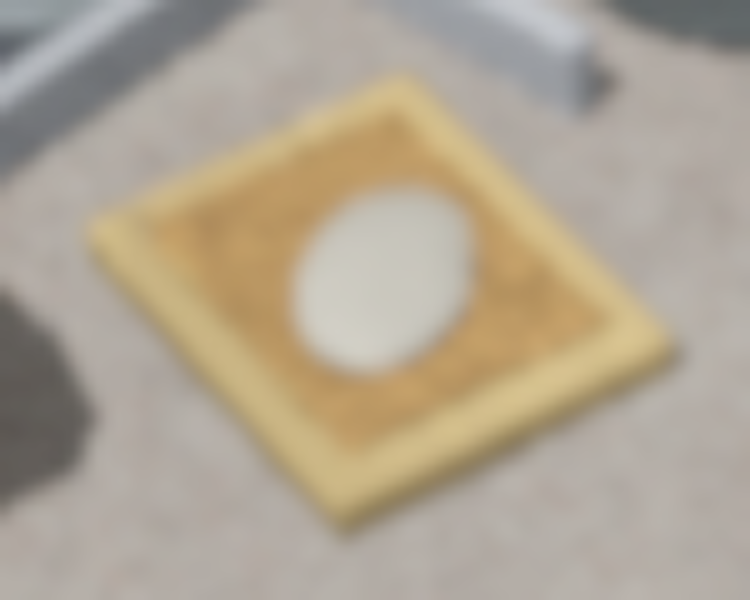

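```bash
cat > m2.py <<'E'
from fit import *
ct=cam('top'); cs=cam('scene')
t=lambda a:(np.array(a)+.5)/10-.5+[233,245]
u=lambda a:(np.array(a)+.5)/7-.5+[160,225]
s=lambda a:(np.array(a)+.5)/10-.5+[218,240]
s5=lambda a:(np.array(a)+.5)/5-.5+[180,160]
X,Y=55,70
ob=[(ct,t([(165,90),(733,197),(640,652),(72,543)]),[(X,Y,16),(X,-Y,16),(-X,-Y,0),(-X,Y,0)])]
os=[(cs,s([(403,72),(678,345),(345,533),(90,232)]),[(X,Y,16),(X,-Y,0),(-X,-Y,0),(-X,Y,16)])]
for o in(ob,os,ob+os):
    p,e=fit(o,[460,115,-.18]); print('board',p.round(3),e.round(1).tolist())
pb=p
ot=[(ct,u([(743,122),(430,640),(397,642),(435,640)]),[(55,-110,30),(-117,0,30),(-117,7,30),(-117,0,0)][:4])]
ot=[(ct,u([(743,122),(430,640),(418,130)]),[(55,-110,30),(-117,0,30),(55,0,30)])]
o2=[(cs,s5([(487,425),(483,455),(345,352),(130,495),(130,528)]),[(55,-110,30),(55,-110,0),(55,0,30),(-117,0,30),(-117,0,0)])]
for o in(ot,o2,ot+o2):
    p,e=fit(o,[490,240,0]); print('stand',p.round(3),e.round(1).tolist())
np.savez('est.npz',b=pb,s=p)
ps=p
def draw(c,n,crop,k):
    im=np.ascontiguousarray(c['image'][:,:,::-1]); x0,y0,x1,y1=crop
    im=cv2.resize(im[y0:y1,x0:x1],None,fx=k,fy=k,interpolation=cv2.INTER_CUBIC)
    def pl(P,col):
        q=(proj(c,P)+.5-[x0,y0])*k-.5; cv2.polylines(im,[q.round().astype(np.int32).reshape(-1,1,2)],False,col,1)
    for z in(0,16): pl(T(pb,[(X,Y,z),(X,-Y,z),(-X,-Y,z),(-X,Y,z),(X,Y,z)]),(0,0,255))
    for z in(0,30): pl(T(ps,[(-117,0,z),(55,0,z),(55,-110,z),(67,-110,z)]),(255,0,0))
    a=np.linspace(0,6.3,40); pl(T(ps,np.c_[32.5*np.cos(a),60+32.5*np.sin(a),0*a+88]),(0,255,0))
    for h in(196,231): pl(T(ps,np.c_[19*np.cos(a),60+19*np.sin(a),0*a+h]),(0,255,255) if h==196 else (255,0,255))
    cv2.imwrite(n,im)
import sys
draw(ct,'pics/ft%s.png'%sys.argv[1],(155,220,315,330),5); draw(cs,'pics/fs%s.png'%sys.argv[1],(180,160,300,280),5)
E
python3 m2.py a
```

```text
board [ 4.61279e+02  1.19251e+02 -1.84000e-01] [[-0.7, -0.6], [0.2, -0.1], [0.6, 0.7], [-0.2, 0.0]]
board [ 4.64184e+02  1.18348e+02 -1.55000e-01] [[-0.2, -1.7], [0.6, 1.5], [0.6, 0.8], [-1.4, -1.7]]
board [ 4.62190e+02  1.18466e+02 -1.73000e-01] [[-0.6, -0.7], [0.4, -0.8], [1.3, 0.0], [0.3, -0.0], [-0.2, -1.4], [-0.2, 2.3], [-0.6, 1.2], [-1.8, -1.7]]
stand [4.93541e+02 2.42440e+02 5.30000e-02] [[0.1, -0.8], [-0.4, 0.5], [0.2, 0.1]]
stand [4.97664e+02 2.38488e+02 4.80000e-02] [[-1.2, -0.5], [0.1, 1.2], [0.5, -1.5], [-0.5, -0.2], [1.0, 0.9]]
stand [4.95534e+02 2.40883e+02 5.30000e-02] [[0.8, -1.6], [0.3, -0.4], [0.9, -0.7], [-2.3, -0.7], [-1.0, 1.0], [-0.6, -1.6], [-1.5, -0.1], [0.1, 1.0]]
```

View pics/fta.png

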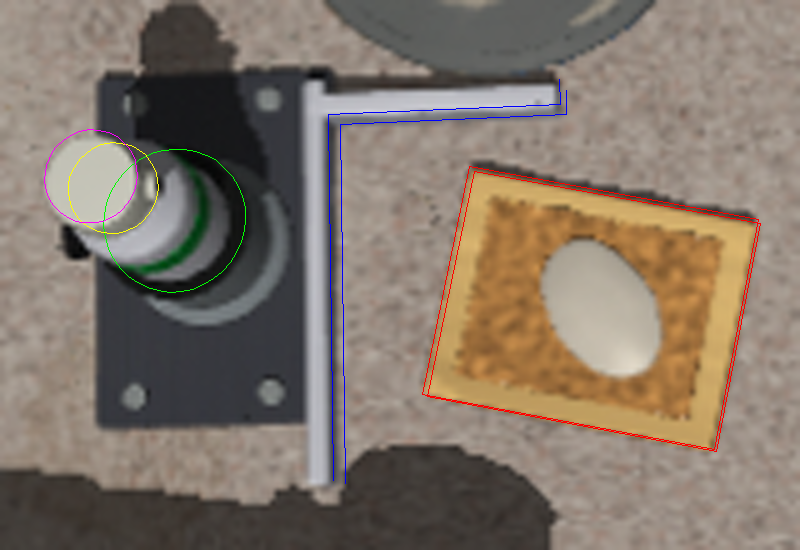

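View pics/fsa.png

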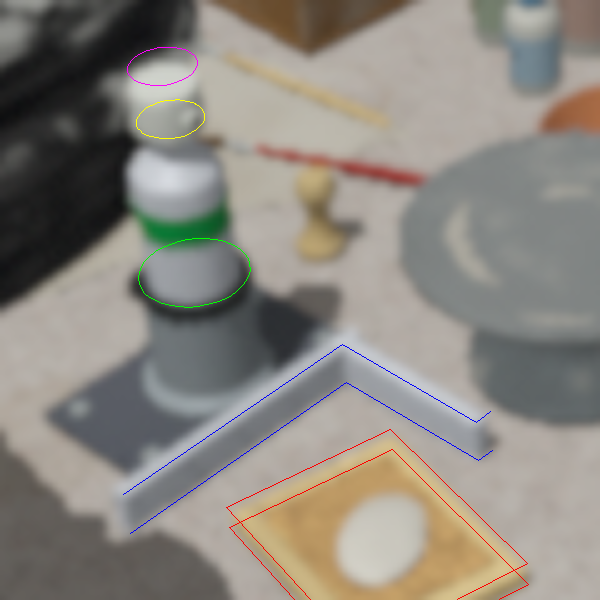

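Measured from the top camera (scene agrees within about 4 mm): stand at (493.5, 242.4), heading 0.053. Board is at (461, 119), heading −0.184. That leaves roughly 55 mm to the fence and 33 mm to the rail, both within the stated ranges. The crop confirms the brooch is the smaller off-white oval on the board. I'll push with the spread fingers as a flat bar, first towards the fence and then towards the rail.

```bash
cat > go.py <<'E'
from fit import *
S=[493.5,242.4,0.053]
from scipy.spatial.transform import Rotation as Ro
def go(P=None,yaw=None,st=None,base=None):
    """world target P or stand coords st (x,y,z); yaw of tool y axis in world"""
    s=r.get_state(); p=s['eef_pos']; R=Ro.from_rotvec(s['tool_rot']).as_matrix()
    if st is not None: P=T(S,[st])[0]
    d=R.T@(np.array(P)-p)/1000
    out='d '+str(d.round(4))
    if yaw is not None:
        y=np.array([np.cos(yaw),np.sin(yaw),0]);z=np.array([0,0,-1.]);M=np.c_[np.cross(y,z),y,z]
        out+=' w '+str(Ro.from_matrix(R.T@M).as_rotvec().round(4))
    print('target',np.round(P,1),out)
E
python3 - <<'E'
from go import *
c=np.load('est.npz')
b=np.array([461.3,119.3]); th=.053; Rm=np.array([[np.cos(th),np.sin(th)],[-np.sin(th),np.cos(th)]])
print('board in stand',Rm@(b-S[:2]))
ct=cam('top')
print('ovals',unproj(ct,[(347,256),(346,309),(346,294),(335,256),(345,275)],5).round(0).tolist())
print('brooch',unproj(ct,[(275.1,281.5)],25).round(1))
print('cap top px->world', unproj(ct,[(173,257)],222).round(1), T(S,[(0,60,0)]))
go(st=(-35,-232,220),yaw=.053-np.pi)
E
```

```text
board in stand [ -38.67603165 -121.22134538]
ovals [[524.0, -56.0, 5.0], [399.0, -55.0, 5.0], [434.0, -54.0, 5.0], [524.0, -28.0, 5.0], [479.0, -52.0, 5.0]]
brooch [[460.  111.9  25. ]]
cap top px->world [[489.  302.4 222. ]] [[490.32148856 302.31574972   0.        ]]
target [470.8   8.9 220. ] d [0.4274 0.3521 0.0283] w [0.    0.    1.103]
```

Emit:
send_rows(rows=[{"dx":0.04,"dy":0.035,"dz":0,"wz":0.1,"grip":0.4},{"dx":0.085,"dy":0.07,"dz":0,"wz":0.22,"grip":0.4},{"dx":0.13,"dy":0.105,"dz":0,"wz":0.34,"grip":0.4},{"dx":0.175,"dy":0.14,"dz":0,"wz":0.46,"grip":0.4},{"dx":0.22,"dy":0.18,"dz":0,"wz":0.58,"grip":0.4},{"dx":0.265,"dy":0.22,"dz":0,"wz":0.7,"grip":0.4},{"dx":0.31,"dy":0.26,"dz":0,"wz":0.82,"grip":0.4},{"dx":0.355,"dy":0.295,"dz":0.01,"wz":0.94,"grip":0.4},{"dx":0.4,"dy":0.33,"dz":0.02,"wz":1.05,"grip":0.4},{"dx":0.427,"dy":0.352,"dz":0.028,"wz":1.103,"grip":0.4}])

```text
schema error: expected keys wx, wy, wz, dx, dy, dz, grip
```

Run:
```python
from go import *
s=r.get_state();print(s['eef_pos'],s['force'],s['opening'])
go(st=(-37,-232,40),yaw=.053-np.pi)
```

```text
[221.62524759 503.35754706 248.27823756] [0.2177343  0.81310653 1.08969308] 85.28540530177274
target [468.8   8.8  40. ] d [0.4256 0.353  0.2083] w [0.    0.    1.103]
```

All seven keys are required in every row.

Emit:
send_rows(rows=[{"wx":0,"wy":0,"dx":0.04,"dy":0.035,"dz":0,"wz":0.1,"grip":0.4},{"wx":0,"wy":0,"dx":0.085,"dy":0.07,"dz":0,"wz":0.22,"grip":0.4},{"wx":0,"wy":0,"dx":0.13,"dy":0.105,"dz":0,"wz":0.34,"grip":0.4},{"wx":0,"wy":0,"dx":0.175,"dy":0.14,"dz":0,"wz":0.46,"grip":0.4},{"wx":0,"wy":0,"dx":0.22,"dy":0.18,"dz":0,"wz":0.58,"grip":0.4},{"wx":0,"wy":0,"dx":0.265,"dy":0.22,"dz":0,"wz":0.7,"grip":0.4},{"wx":0,"wy":0,"dx":0.31,"dy":0.26,"dz":0,"wz":0.82,"grip":0.4},{"wx":0,"wy":0,"dx":0.355,"dy":0.295,"dz":0.01,"wz":0.94,"grip":0.4},{"wx":0,"wy":0,"dx":0.4,"dy":0.33,"dz":0.02,"wz":1.05,"grip":0.4},{"wx":0,"wy":0,"dx":0.427,"dy":0.352,"dz":0.028,"wz":1.103,"grip":0.4}])

```text
clock: 1.8
eef_pos: [471.2, 6.9, 219.9]
tool_rot: [2.275, -2.166, 0.0]
force: [0.9, 1.2, 0.0]
opening: 59.7
```

Run:
```python
from go import *
s=r.get_state();print(s['eef_pos'],s['force'],s['opening'])
go(st=(-37,-232,40),yaw=.053-np.pi)
```

```text
[471.18450617   6.88181917 219.92724485] [0.88711319 1.18293416 0.04689429] 59.681915727210544
target [468.8   8.8  40. ] d [-0.002   0.0022  0.1799] w [ 0.     -0.0002 -0.0042]
```

Emit:
send_rows(rows=[{"wx":0,"wy":0,"wz":-0.004,"dx":-0.001,"dy":0.002,"dz":0.045,"grip":0.4},{"wx":0,"wy":0,"wz":-0.004,"dx":-0.001,"dy":0.002,"dz":0.09,"grip":0.4},{"wx":0,"wy":0,"wz":-0.004,"dx":-0.001,"dy":0.002,"dz":0.135,"grip":0.4},{"wx":0,"wy":0,"wz":-0.004,"dx":-0.001,"dy":0.002,"dz":0.17,"grip":0.4},{"wx":0,"wy":0,"wz":-0.004,"dx":-0.001,"dy":0.002,"dz":0.185,"grip":0.4},{"wx":0,"wy":0,"wz":-0.004,"dx":-0.001,"dy":0.002,"dz":0.195,"grip":0.4},{"wx":0,"wy":0,"wz":-0.004,"dx":-0.001,"dy":0.002,"dz":0.199,"grip":0.4},{"wx":0,"wy":0,"wz":-0.004,"dx":-0.001,"dy":0.002,"dz":0.199,"grip":0.4}])

```text
clock: 2.8
eef_pos: [468.8, 10.1, 21.6]
tool_rot: [-2.284, 2.157, -0.001]
force: [-0.4, 0.3, -0.6]
opening: 60.2
```

Run:
```python
from go import *
c=cam('top'); save(c,'pics/t2.png',(200,220,380,330),4.4)
c=cam('scene'); save(c,'pics/s2.png',(180,180,340,300),5)
```

```text
(no output)
```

View pics/t2.png

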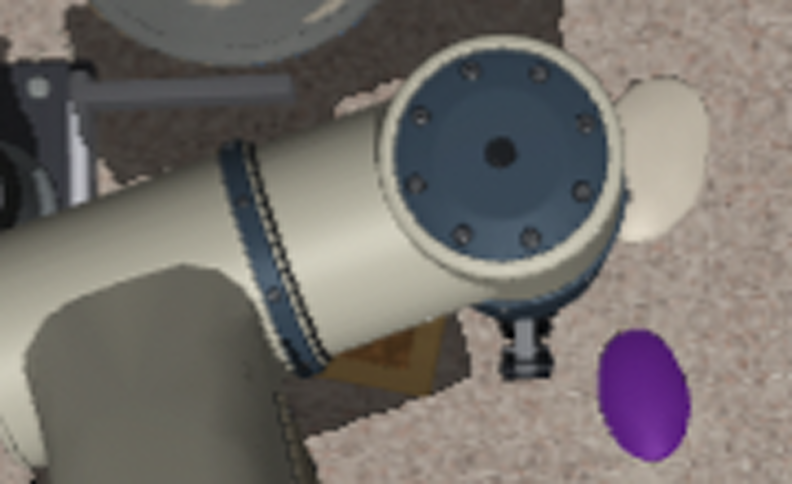

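View pics/s2.png

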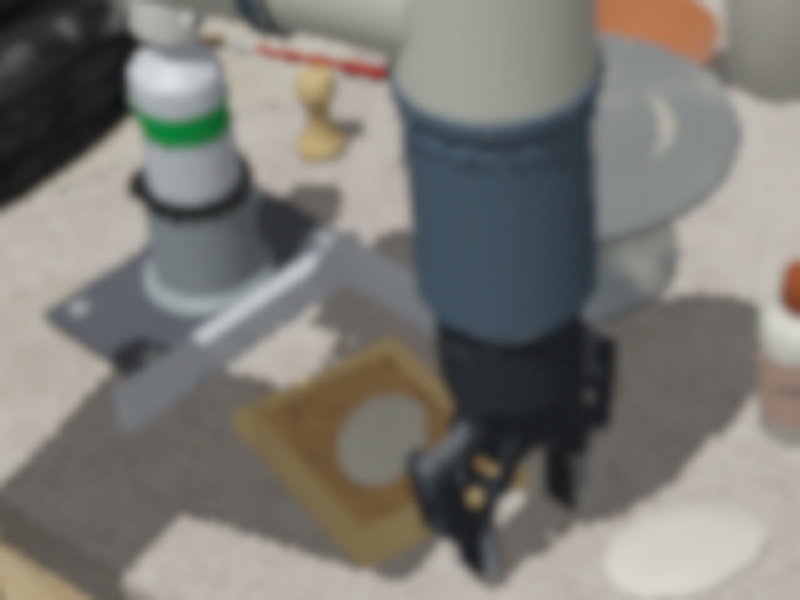

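Run:
```python
from go import *
c=cam('top'); save(c,'pics/t3.png')
c=cam('scene'); save(c,'pics/s3.png')
print(r.get_state()['joint_positions'])
```

```text
[ 3.57132802e-01  3.00819000e-01 -4.67677243e-01  1.35283911e-04
 -8.01070814e-01 -3.00154855e-01]
```

View pics/t3.png

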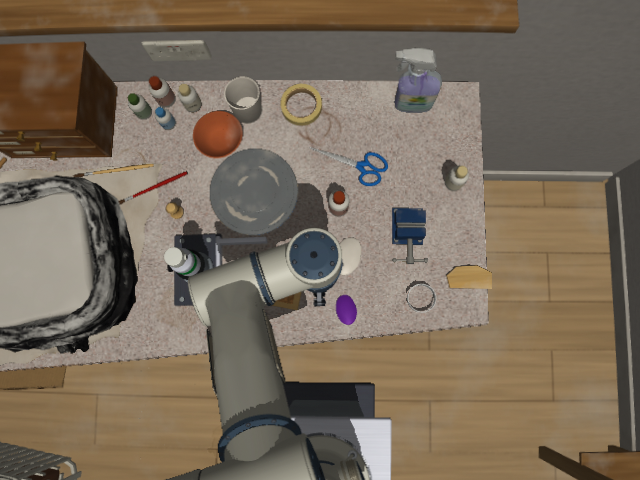

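View pics/s3.png

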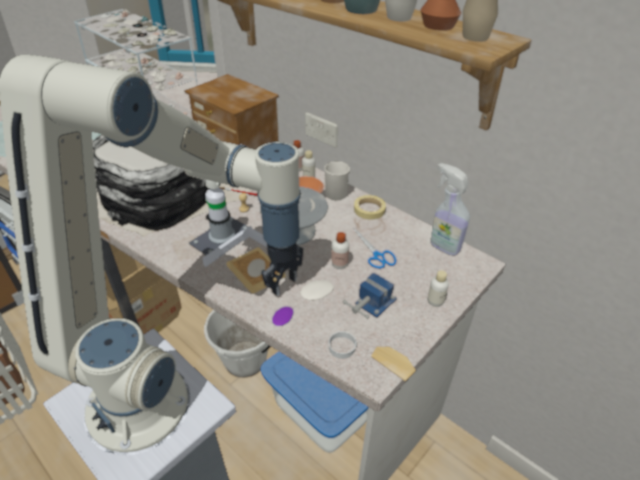

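Run:
```python
from go import *
ct=cam('top');cs=cam('scene')
for z in(50,200,250,300,350,400): print(z,proj(cs,[(468,10,z)]).round(0),proj(ct,[(468,10,z)]).round(0))
for z in(200,250,300,350): print(z,'link top px at',unproj(ct,[(225,270),(200,292),(195,320)],z).round(0).tolist())
```

```text
50 [[283. 276.]] [[318. 277.]]
200 [[280. 232.]] [[317. 270.]]
250 [[279. 216.]] [[316. 267.]]
300 [[278. 199.]] [[316. 264.]]
350 [[277. 181.]] [[315. 261.]]
400 [[276. 162.]] [[314. 257.]]
200 link top px at [[466.0, 199.0, 200.0], [420.0, 249.0, 200.0], [363.0, 257.0, 200.0]]
250 link top px at [[461.0, 190.0, 250.0], [417.0, 237.0, 250.0], [362.0, 245.0, 250.0]]
300 link top px at [[455.0, 180.0, 300.0], [413.0, 226.0, 300.0], [361.0, 233.0, 300.0]]
350 link top px at [[449.0, 171.0, 350.0], [409.0, 215.0, 350.0], [359.0, 222.0, 350.0]]
```

Emit:
send_rows(rows=[{"wx":0,"wy":0,"wz":0,"dx":0,"dy":0,"dz":0.002,"grip":0.4},{"wx":0,"wy":0,"wz":0,"dx":0,"dy":0,"dz":0.004,"grip":0.4},{"wx":0,"wy":0,"wz":0,"dx":-0.004,"dy":0,"dz":0.004,"grip":0.4},{"wx":0,"wy":0,"wz":0,"dx":-0.008,"dy":0,"dz":0.004,"grip":0.4},{"wx":0,"wy":0,"wz":0,"dx":-0.012,"dy":0,"dz":0.004,"grip":0.4},{"wx":0,"wy":0,"wz":0,"dx":-0.016,"dy":0,"dz":0.004,"grip":0.4},{"wx":0,"wy":0,"wz":0,"dx":-0.02,"dy":0,"dz":0.004,"grip":0.4}])

```text
clock: 3.98
eef_pos: [467.4, 30.1, 17.3]
tool_rot: [2.284, -2.157, 0.001]
force: [0.5, -3.7, -0.2]
opening: 60.2
```

Emit:
send_rows(rows=[{"wx":0,"wy":0,"wz":0,"dx":-0.005,"dy":0,"dz":0,"grip":0.4},{"wx":0,"wy":0,"wz":0,"dx":-0.01,"dy":0,"dz":0,"grip":0.4},{"wx":0,"wy":0,"wz":0,"dx":-0.015,"dy":0,"dz":0,"grip":0.4},{"wx":0,"wy":0,"wz":0,"dx":-0.02,"dy":0,"dz":0,"grip":0.4},{"wx":0,"wy":0,"wz":0,"dx":-0.025,"dy":0,"dz":0,"grip":0.4},{"wx":0,"wy":0,"wz":0,"dx":-0.03,"dy":0,"dz":0,"grip":0.4},{"wx":0,"wy":0,"wz":0,"dx":-0.035,"dy":0,"dz":0,"grip":0.4},{"wx":0,"wy":0,"wz":0,"dx":-0.04,"dy":0,"dz":0,"grip":0.4},{"wx":0,"wy":0,"wz":0,"dx":-0.045,"dy":0,"dz":0,"grip":0.4},{"wx":0,"wy":0,"wz":0,"dx":-0.05,"dy":0,"dz":0,"grip":0.4}])

```text
clock: 5.22
eef_pos: [464.5, 80.2, 17.3]
tool_rot: [-2.284, 2.157, -0.0]
force: [1.7, -3.4, 0.7]
opening: 59.4
```

Run:
```python
from go import *
c=cam('scene'); save(c,'pics/s4.png',(180,180,340,300),5)
c=cam('top'); save(c,'pics/t4.png',(155,210,335,330),4.4)
```

```text
(no output)
```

View pics/s4.png

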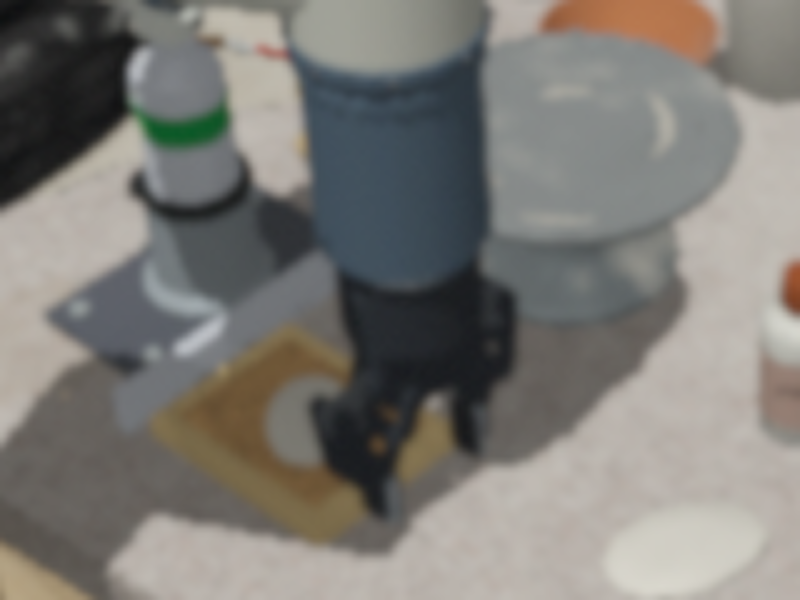

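View pics/t4.png

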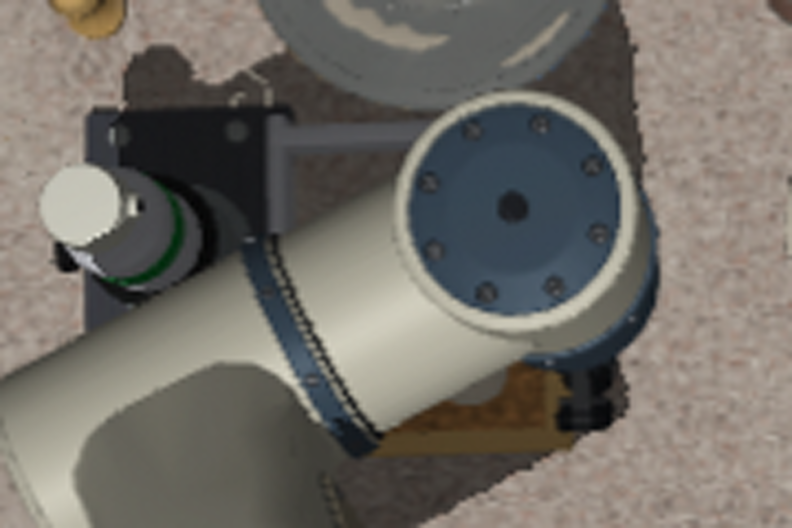

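Emit:
send_rows(rows=[{"wx":0,"wy":0,"wz":0,"dx":-0.003,"dy":0,"dz":0,"grip":0.4},{"wx":0,"wy":0,"wz":0,"dx":-0.006,"dy":0,"dz":0,"grip":0.4},{"wx":0,"wy":0,"wz":0,"dx":-0.008,"dy":0,"dz":0,"grip":0.4},{"wx":0,"wy":0,"wz":0,"dx":-0.008,"dy":0,"dz":0,"grip":0.4}])

```text
clock: 5.82
eef_pos: [463.8, 87.9, 17.2]
tool_rot: [2.284, -2.157, -0.001]
force: [-1.0, -1.1, 0.9]
opening: 59.8
```

Emit:
send_rows(rows=[{"wx":0,"wy":0,"wz":0,"dx":-0.002,"dy":0,"dz":0,"grip":0.4},{"wx":0,"wy":0,"wz":0,"dx":-0.004,"dy":0,"dz":0,"grip":0.4}])

```text
clock: 6.08
eef_pos: [463.3, 90.6, 17.2]
tool_rot: [2.282, -2.155, 0.001]
force: [3.6, -13.7, 1.2]
opening: 60.0
```

Emit:
send_rows(rows=[{"wx":0,"wy":0,"wz":0,"dx":0.008,"dy":0,"dz":0,"grip":0.4},{"wx":0,"wy":0,"wz":0,"dx":0.018,"dy":0,"dz":-0.01,"grip":0.4},{"wx":0,"wy":0,"wz":0,"dx":0.02,"dy":0,"dz":-0.05,"grip":0.4},{"wx":0,"wy":0,"wz":0,"dx":0.02,"dy":0,"dz":-0.095,"grip":0.4},{"wx":0,"wy":0,"wz":0,"dx":0.02,"dy":0,"dz":-0.1,"grip":0.4}])

```text
clock: 6.7
eef_pos: [467.4, 72.6, 121.5]
tool_rot: [-2.278, 2.152, -0.005]
force: [0.6, 0.8, -0.3]
opening: 60.3
```

Run:
```python
from go import *
go(st=(-122,-72,117),yaw=.053-np.pi/2)
go(st=(-122,-72,117),yaw=.053+np.pi/2)
c=cam('scene'); save(c,'pics/s5.png',(180,180,340,300),5)
```

```text
target [375.5 164.  117. ] d [-0.0965  0.0866  0.0041] w [-0.0088 -0.0039 -1.5667]
target [375.5 164.  117. ] d [-0.0965  0.0866  0.0041] w [-0.0039  0.0088  1.5749]
```

View pics/s5.png

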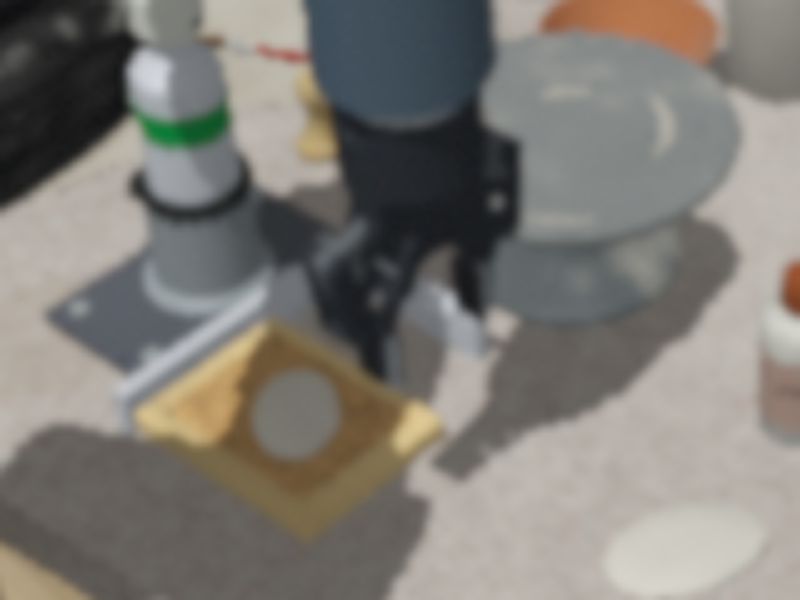

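Run:
```python
from go import *
cs=cam('scene')
s5=lambda a:(np.array(a)+.5)/5-.5+[180,180]
w=unproj(cs,s5([(135,415),(270,322),(442,425),(310,522),(297,415)]),[16,16,16,16,22])
th=S[2];Rm=np.array([[np.cos(th),np.sin(th)],[-np.sin(th),np.cos(th)]])
print(((w[:,:2]-S[:2])@Rm.T).round(1))
```

```text
[[-113.2   -7. ]
 [  -9.5   -7.5]
 [  -7.9 -145.7]
 [-107.9 -143.3]
 [ -58.4  -82.3]]
```

Run:
```python
from go import *
ct=cam('top'); print(unproj(ct,[(250,346)],0).round(0))
go(st=(-140,-72,117),yaw=.053-np.pi/2)
```

```text
[[310. 170.   0.]]
target [357.5 163.1 117. ] d [-0.0971  0.102   0.0003] w [-9.0000e-04  4.0000e-04 -1.5673e+00]
```

Emit:
send_rows(rows=[{"wx":0,"wy":0,"wz":-0.16,"dx":-0.008,"dy":0.011,"dz":0,"grip":0.4},{"wx":0,"wy":0,"wz":-0.32,"dx":-0.017,"dy":0.022,"dz":0,"grip":0.4},{"wx":0,"wy":0,"wz":-0.48,"dx":-0.027,"dy":0.033,"dz":0,"grip":0.4},{"wx":0,"wy":0,"wz":-0.64,"dx":-0.037,"dy":0.044,"dz":0,"grip":0.4},{"wx":0,"wy":0,"wz":-0.8,"dx":-0.047,"dy":0.055,"dz":0,"grip":0.4},{"wx":0,"wy":0,"wz":-0.96,"dx":-0.057,"dy":0.066,"dz":0,"grip":0.4},{"wx":0,"wy":0,"wz":-1.12,"dx":-0.067,"dy":0.077,"dz":0,"grip":0.4},{"wx":0,"wy":0,"wz":-1.28,"dx":-0.077,"dy":0.088,"dz":0,"grip":0.4},{"wx":0,"wy":0,"wz":-1.44,"dx":-0.088,"dy":0.098,"dz":0,"grip":0.4},{"wx":0,"wy":0,"wz":-1.567,"dx":-0.097,"dy":0.102,"dz":0,"grip":0.4}])

```text
clock: 8.1
eef_pos: [356.4, 162.7, 116.1]
tool_rot: [3.139, 0.091, -0.003]
force: [0.6, -0.6, -0.0]
opening: 59.8
```

Run:
```python
from go import *
go(st=(-140,-72,17.5),yaw=.053-np.pi/2)
c=cam('scene'); save(c,'pics/s6.png',(180,180,340,300),5)
c=cam('top'); save(c,'pics/t6.png',(155,210,335,330),4.4)
```

```text
target [357.5 163.1  17.5] d [ 0.0013 -0.0005  0.0986] w [0.0014 0.0022 0.005 ]
```

View pics/s6.png

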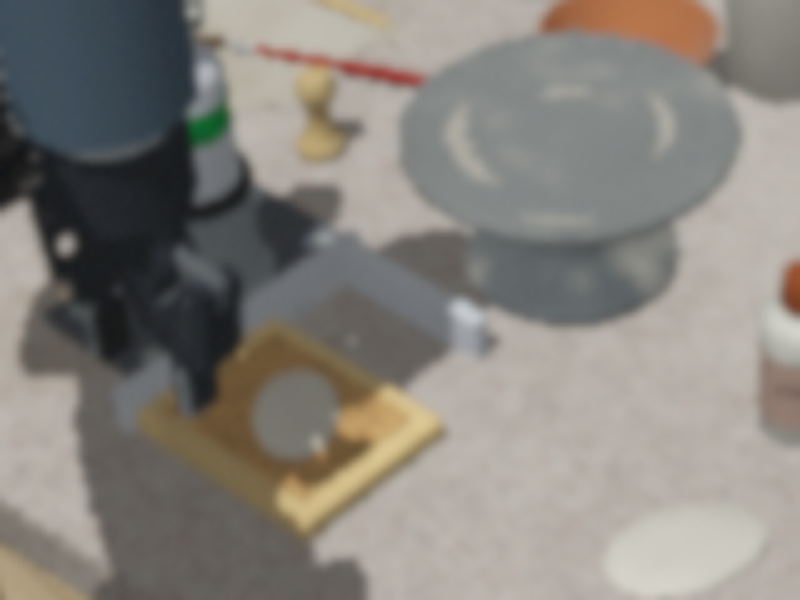

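View pics/t6.png

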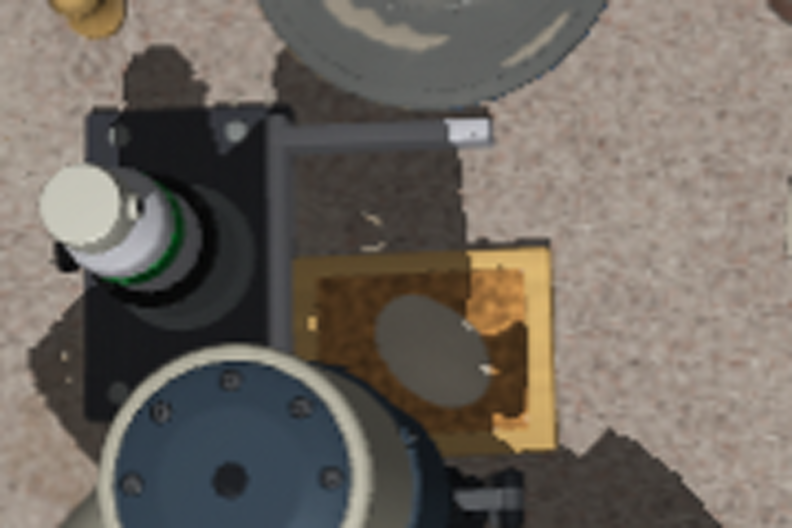

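Run:
```python
from go import *
c=cam('top')
s5=lambda a:(np.array(a)+.5)/4.4-.5+[155,210]
w=unproj(c,s5([(550,246),(557,450),(295,260),(432,350)]),[16,8,16,22])
th=S[2];Rm=np.array([[np.cos(th),np.sin(th)],[-np.sin(th),np.cos(th)]])
print(((w[:,:2]-S[:2])@Rm.T).round(1))
```

```text
[[  -2.1 -139.5]
 [-110.8 -139.2]
 [  -3.9   -1.6]
 [ -55.9  -75.4]]
```

Emit:
send_rows(rows=[{"wx":0,"wy":0,"wz":0.005,"dx":0,"dy":0,"dz":0.04,"grip":0.4},{"wx":0,"wy":0,"wz":0.005,"dx":0,"dy":0,"dz":0.075,"grip":0.4},{"wx":0,"wy":0,"wz":0.005,"dx":0,"dy":0,"dz":0.092,"grip":0.4},{"wx":0,"wy":0,"wz":0.005,"dx":0,"dy":0,"dz":0.0985,"grip":0.4},{"wx":0,"wy":0,"wz":0.005,"dx":0.004,"dy":0,"dz":0.0985,"grip":0.4},{"wx":0,"wy":0,"wz":0.005,"dx":0.009,"dy":0,"dz":0.0985,"grip":0.4},{"wx":0,"wy":0,"wz":0.005,"dx":0.013,"dy":0,"dz":0.0985,"grip":0.4},{"wx":0,"wy":0,"wz":0.005,"dx":0.017,"dy":0,"dz":0.0985,"grip":0.4},{"wx":0,"wy":0,"wz":0.005,"dx":0.021,"dy":0,"dz":0.0985,"grip":0.4}])

```text
clock: 9.38
eef_pos: [378.2, 163.8, 18.8]
tool_rot: [3.14, 0.075, -0.002]
force: [-5.2, -0.3, 3.1]
opening: 59.9
```

Emit:
send_rows(rows=[{"wx":0,"wy":0,"wz":0,"dx":0.005,"dy":0,"dz":0,"grip":0.4},{"wx":0,"wy":0,"wz":0,"dx":0.01,"dy":0,"dz":0,"grip":0.4},{"wx":0,"wy":0,"wz":0,"dx":0.015,"dy":0,"dz":0,"grip":0.4},{"wx":0,"wy":0,"wz":0,"dx":0.02,"dy":0,"dz":0,"grip":0.4},{"wx":0,"wy":0,"wz":0,"dx":0.025,"dy":0,"dz":0,"grip":0.4},{"wx":0,"wy":0,"wz":0,"dx":0.03,"dy":0,"dz":0,"grip":0.4},{"wx":0,"wy":0,"wz":0,"dx":0.035,"dy":0,"dz":0,"grip":0.4},{"wx":0,"wy":0,"wz":0,"dx":0.04,"dy":0,"dz":0,"grip":0.4},{"wx":0,"wy":0,"wz":0,"dx":0.044,"dy":0,"dz":0,"grip":0.4}])

```text
clock: 10.5
eef_pos: [422.9, 166.2, 18.7]
tool_rot: [3.141, 0.076, 0.0]
force: [-2.0, 1.0, -0.4]
opening: 59.6
```

Run:
```python
from go import *
go(st=(-66,-72,17.5),yaw=.053-np.pi/2)
c=cam('scene'); save(c,'pics/s7.png',(180,180,340,300),5)
c=cam('top'); save(c,'pics/t7.png',(155,210,335,330),4.4)
```

```text
target [431.4 167.   17.5] d [ 0.0085 -0.0004  0.0012] w [ 0.     -0.     -0.0049]
```

View pics/t7.png

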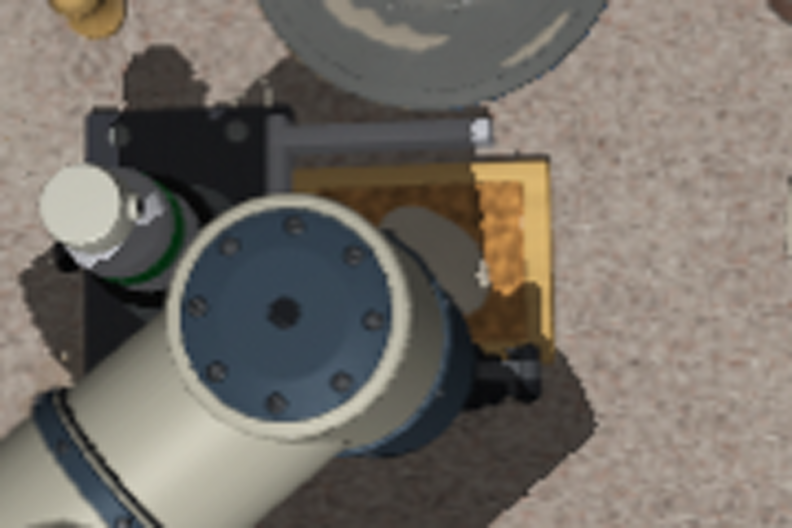

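The board is sliding along the fence. Its upper edge is at v≈160 in the crop and the rail's inner edge is at about 150, so roughly 8 mm remains.

Emit:
send_rows(rows=[{"wx":0,"wy":0,"wz":0,"dx":0.002,"dy":0,"dz":0,"grip":0.4},{"wx":0,"wy":0,"wz":0,"dx":0.004,"dy":0,"dz":0,"grip":0.4},{"wx":0,"wy":0,"wz":0,"dx":0.006,"dy":0,"dz":0,"grip":0.4}])

```text
clock: 10.98
eef_pos: [428.4, 166.4, 18.9]
tool_rot: [3.141, 0.076, -0.0]
force: [-4.9, 0.6, 3.5]
opening: 59.6
```

Emit:
send_rows(rows=[{"wx":0,"wy":0,"wz":0,"dx":0.0015,"dy":0,"dz":0,"grip":0.4},{"wx":0,"wy":0,"wz":0,"dx":0.003,"dy":0,"dz":0,"grip":0.4}])

```text
clock: 11.22
eef_pos: [431.5, 166.5, 18.8]
tool_rot: [3.141, 0.076, -0.0]
force: [-3.5, -0.2, 3.9]
opening: 59.9
```

Emit:
send_rows(rows=[{"wx":0,"wy":0,"wz":0,"dx":0.0015,"dy":0,"dz":0,"grip":0.4},{"wx":0,"wy":0,"wz":0,"dx":0.003,"dy":0,"dz":0,"grip":0.4}])

```text
clock: 11.48
eef_pos: [432.9, 166.3, 18.5]
tool_rot: [3.14, 0.075, -0.005]
force: [-12.6, 2.0, 10.1]
opening: 60.0
```

Emit:
send_rows(rows=[{"wx":0,"wy":0,"wz":0,"dx":0.001,"dy":0,"dz":-0.001,"grip":0.4},{"wx":0,"wy":0,"wz":0,"dx":-0.006,"dy":0,"dz":-0.001,"grip":0.4},{"wx":0,"wy":0,"wz":0,"dx":-0.02,"dy":0,"dz":-0.006,"grip":0.4},{"wx":0,"wy":0,"wz":0,"dx":-0.025,"dy":0,"dz":-0.04,"grip":0.4},{"wx":0,"wy":0,"wz":0,"dx":-0.04,"dy":0.02,"dz":-0.09,"grip":0.0},{"wx":0,"wy":0,"wz":0,"dx":-0.06,"dy":0.06,"dz":-0.14,"grip":-0.5},{"wx":0,"wy":0,"wz":0,"dx":-0.08,"dy":0.1,"dz":-0.19,"grip":-1},{"wx":0,"wy":0,"wz":0,"dx":-0.08,"dy":0.14,"dz":-0.24,"grip":-1},{"wx":0,"wy":0,"wz":0,"dx":-0.08,"dy":0.17,"dz":-0.27,"grip":-1}])

```text
clock: 12.6
eef_pos: [362.4, -8.1, 291.7]
tool_rot: [-3.14, -0.077, -0.008]
force: [1.6, 0.6, -0.1]
opening: -0.1
```

Run:
```python
from go import *
print(r.get_state()['eef_pos'])
c=cam('scene'); save(c,'pics/s8.png',(180,160,340,280),5)
c=cam('top'); save(c,'pics/t8f.png');save(c,'pics/t8.png',(195,225,305,305),7)
```

```text
[362.3957586   -8.11570625 291.71526797]
```

View pics/t8.png

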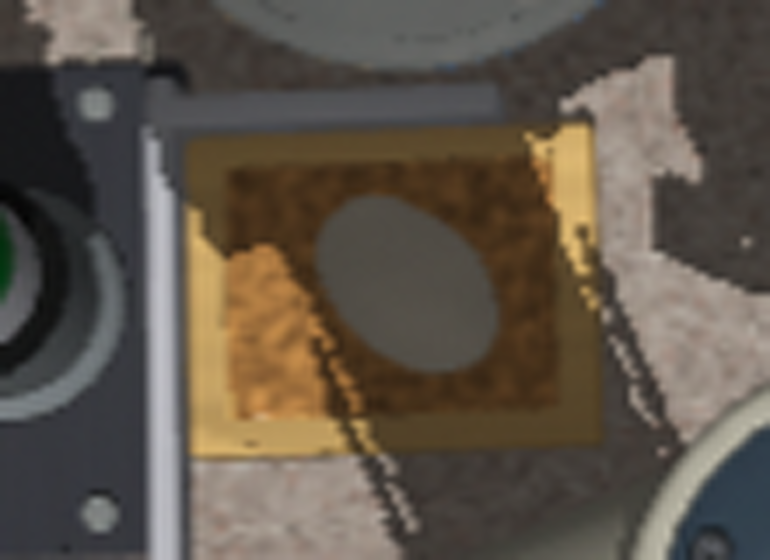

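View pics/s8.png

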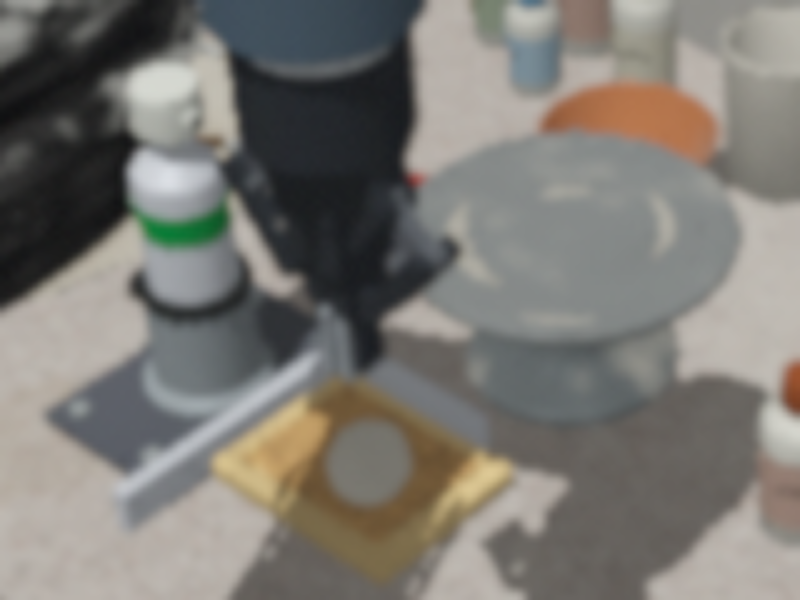

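Run:
```python
from go import *
ct=cam('top')
u=lambda a:(np.array(a)+.5)/7-.5+[195,225]
X,Y=55,70
pb,e=fit([(ct,u([(187,140),(594,125),(602,443),(190,459)]),[(X,Y,16),(X,-Y,16),(-X,-Y,0),(-X,Y,0)])],[497,172,.05])
print(pb,e.round(1).tolist())
# stand refit: rail end inner top, fence-rail inner corner approx
th=S[2];Rm=np.array([[np.cos(th),np.sin(th)],[-np.sin(th),np.cos(th)]])
print(Rm@(pb[:2]-S[:2]),pb[2]-th)
im=np.ascontiguousarray(cv2.resize(ct['image'][225:305,195:305,::-1],None,fx=7,fy=7,interpolation=cv2.INTER_CUBIC))
for p,L,col in[(T(S,[(-117,0,30),(55,0,30),(55,-110,30),(67,-110,30)]),0,(255,0,0)),(T(S,[(-55,0,16),(55,0,16),(55,-140,16),(-55,-140,16),(-55,0,16)]),0,(0,0,255))]:
    q=(proj(ct,p)+.5-[195,225])*7-.5; cv2.polylines(im,[q.round().astype(np.int32).reshape(-1,1,2)],False,col,1)
cv2.imwrite('pics/o8.png',im)
```

```text
[4.97248299e+02 1.72711333e+02 3.89976492e-02] [[-0.4, -0.8], [-0.1, -0.4], [0.1, 1.0], [0.4, 0.3]]
[ 5.12652883e-02 -6.97893791e+01] -0.014002350781169258
```

View pics/o8.png

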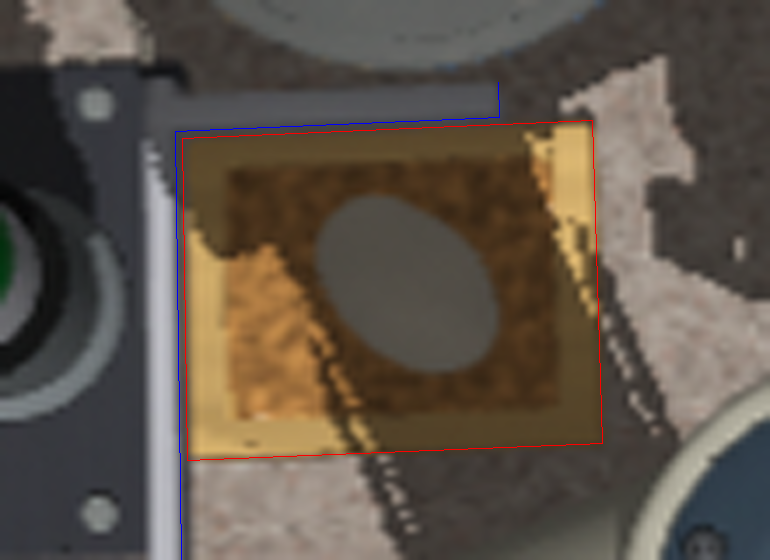

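Run:
```python
from go import *
go(P=(489.8,302.3,270))
```

```text
target [489.8 302.3 270. ] d [ 0.1401 -0.3041  0.0226]
```

Emit:
send_rows(rows=[{"wx":0,"wy":0,"wz":0,"dx":0.014,"dy":-0.03,"dz":0,"grip":-1},{"wx":0,"wy":0,"wz":0,"dx":0.028,"dy":-0.06,"dz":0,"grip":-1},{"wx":0,"wy":0,"wz":0,"dx":0.045,"dy":-0.1,"dz":0,"grip":-1},{"wx":0,"wy":0,"wz":0,"dx":0.064,"dy":-0.14,"dz":0,"grip":-1},{"wx":0,"wy":0,"wz":0,"dx":0.083,"dy":-0.18,"dz":0,"grip":-1},{"wx":0,"wy":0,"wz":0,"dx":0.1,"dy":-0.22,"dz":0,"grip":-1},{"wx":0,"wy":0,"wz":0,"dx":0.12,"dy":-0.26,"dz":0,"grip":-1},{"wx":0,"wy":0,"wz":0,"dx":0.132,"dy":-0.29,"dz":0,"grip":-1},{"wx":0,"wy":0,"wz":0,"dx":0.14,"dy":-0.304,"dz":0.01,"grip":-1},{"wx":0,"wy":0,"wz":0,"dx":0.14,"dy":-0.304,"dz":0.02,"grip":-1}])

```text
clock: 14.0
eef_pos: [487.4, 304.1, 266.8]
tool_rot: [3.139, 0.077, -0.003]
force: [0.2, -0.1, -0.8]
opening: 0.1
```

Run:
```python
from go import *
print(r.get_state()['eef_pos'],r.get_state()['force'])
go(P=(489.8,302.3,260),yaw=.078-np.pi/2)
c=cam('scene'); save(c,'pics/s9.png',(180,100,340,220),5)
```

```text
[487.4441879  304.12411213 266.8311814 ] [ 0.2494779  -0.10727183 -0.81216163]
target [489.8 302.3 260. ] d [0.0023 0.0019 0.0068] w [ 0.0012  0.0018 -0.0289]
```

View pics/s9.png

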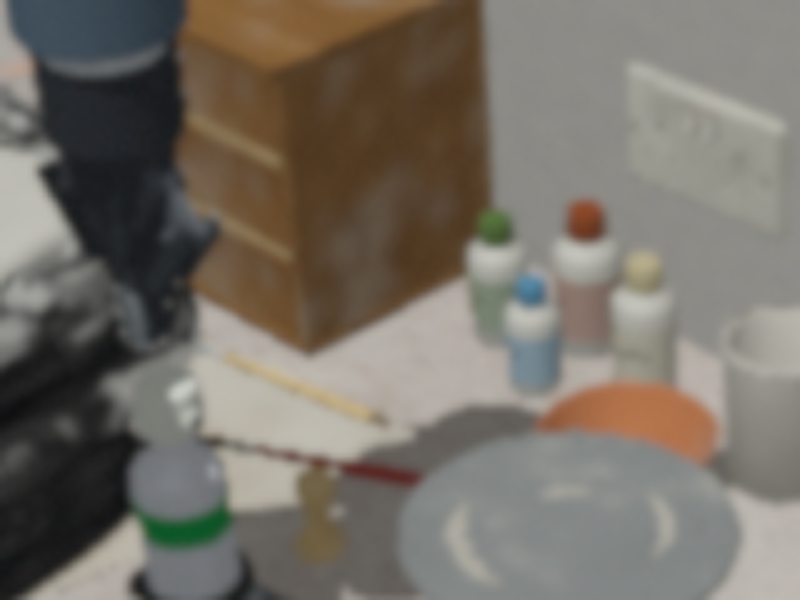

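Emit:
send_rows(rows=[{"wx":0,"wy":0,"wz":0,"dx":0.002,"dy":0.002,"dz":0.004,"grip":-1},{"wx":0,"wy":0,"wz":0,"dx":0.002,"dy":0.002,"dz":0.008,"grip":-1},{"wx":0,"wy":0,"wz":0,"dx":0.002,"dy":0.002,"dz":0.012,"grip":-1},{"wx":0,"wy":0,"wz":0,"dx":0.002,"dy":0.002,"dz":0.016,"grip":-1},{"wx":0,"wy":0,"wz":0,"dx":0.002,"dy":0.002,"dz":0.018,"grip":-1},{"wx":0,"wy":0,"wz":0,"dx":0.002,"dy":0.002,"dz":0.018,"grip":-1}])

```text
clock: 14.8
eef_pos: [490.1, 301.6, 250.6]
tool_rot: [3.14, 0.076, -0.0]
force: [0.0, -0.1, -0.8]
opening: -0.3
```

Run:
```python
from go import *
print(r.get_state()['eef_pos'],r.get_state()['force'])
c=cam('scene'); save(c,'pics/s10.png',(190,150,250,200),12)
```

```text
[490.06637901 301.56642386 250.61433686] [ 0.02450964 -0.1454073  -0.82057058]
```

View pics/s10.png

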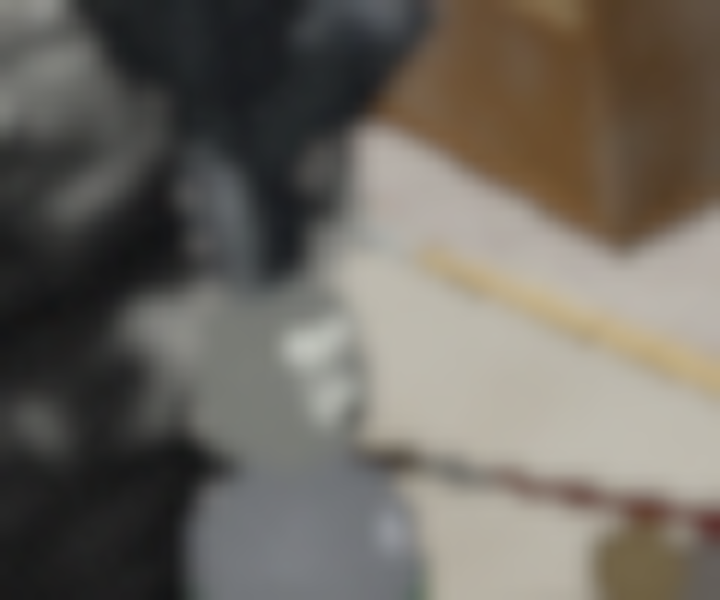

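Emit:
send_rows(rows=[{"wx":0,"wy":0,"wz":0,"dx":0,"dy":0,"dz":0.002,"grip":-1},{"wx":0,"wy":0,"wz":0,"dx":0,"dy":0,"dz":0.004,"grip":-1},{"wx":0,"wy":0,"wz":0,"dx":0,"dy":0,"dz":0.006,"grip":-1}])

```text
clock: 15.22
eef_pos: [490.1, 301.6, 244.6]
tool_rot: [3.141, 0.076, -0.0]
force: [-0.9, 0.2, -0.7]
opening: -0.0
```

Emit:
send_rows(rows=[{"wx":0,"wy":0,"wz":0,"dx":0,"dy":0,"dz":0.002,"grip":-1},{"wx":0,"wy":0,"wz":0,"dx":0,"dy":0,"dz":0.004,"grip":-1}])

```text
clock: 15.48
eef_pos: [490.1, 301.6, 240.6]
tool_rot: [3.141, 0.076, -0.0]
force: [-1.0, -0.0, 0.4]
opening: -0.0
```

Emit:
send_rows(rows=[{"wx":0,"wy":0,"wz":0,"dx":0,"dy":0,"dz":0.001,"grip":-1},{"wx":0,"wy":0,"wz":0,"dx":0,"dy":0,"dz":0.002,"grip":-1}])

```text
clock: 15.72
eef_pos: [490.1, 301.6, 239.2]
tool_rot: [-3.14, -0.076, -0.001]
force: [-1.6, -0.2, 2.9]
opening: 0.1
```

Emit:
send_rows(rows=[{"wx":0,"wy":0,"wz":0,"dx":0,"dy":0,"dz":0.001,"grip":-1},{"wx":0,"wy":0,"wz":0,"dx":0,"dy":0,"dz":0.002,"grip":-1}])

```text
clock: 15.98
eef_pos: [490.1, 301.6, 237.2]
tool_rot: [-3.14, -0.076, -0.001]
force: [-2.7, -0.8, 4.9]
opening: -0.3
```

Emit:
send_rows(rows=[{"wx":0,"wy":0,"wz":0,"dx":0,"dy":0,"dz":0.002,"grip":-1},{"wx":0,"wy":0,"wz":0,"dx":0,"dy":0,"dz":0.004,"grip":-1},{"wx":0,"wy":0,"wz":0,"dx":0,"dy":0,"dz":0.006,"grip":-1},{"wx":0,"wy":0,"wz":0,"dx":0,"dy":0,"dz":0.0065,"grip":-1}])

```text
clock: 16.48
eef_pos: [490.1, 301.6, 231.8]
tool_rot: [-3.14, -0.076, -0.002]
force: [-4.9, -1.3, 10.2]
opening: -0.1
```

Emit:
send_rows(rows=[{"wx":0,"wy":0,"wz":0,"dx":0,"dy":0,"dz":0.0005,"grip":-1},{"wx":0,"wy":0,"wz":0,"dx":0,"dy":0,"dz":0.0005,"grip":-1},{"wx":0,"wy":0,"wz":0,"dx":0,"dy":0,"dz":0.0005,"grip":-1},{"wx":0,"wy":0,"wz":0,"dx":0,"dy":0,"dz":0.0005,"grip":-1},{"wx":0,"wy":0,"wz":0,"dx":0,"dy":0,"dz":0.0005,"grip":-1},{"wx":0,"wy":0,"wz":0,"dx":0,"dy":0,"dz":0.0005,"grip":-1}])

```text
clock: 17.23
eef_pos: [490.1, 301.6, 231.5]
tool_rot: [-3.14, -0.076, -0.003]
force: [-4.8, -1.7, 11.4]
opening: -0.2
```

Emit:
send_rows(rows=[{"wx":0,"wy":0,"wz":0,"dx":0,"dy":0,"dz":-0.003,"grip":-1},{"wx":0,"wy":0,"wz":0,"dx":0,"dy":0,"dz":-0.008,"grip":-1},{"wx":0,"wy":0,"wz":0,"dx":0,"dy":0,"dz":-0.014,"grip":-1},{"wx":0,"wy":0,"wz":0,"dx":0,"dy":0,"dz":-0.035,"grip":-1},{"wx":0,"wy":0,"wz":0,"dx":-0.01,"dy":0.02,"dz":-0.06,"grip":-1},{"wx":0,"wy":0,"wz":0,"dx":-0.03,"dy":0.06,"dz":-0.07,"grip":-1},{"wx":0,"wy":0,"wz":0,"dx":-0.05,"dy":0.11,"dz":-0.07,"grip":-1},{"wx":0,"wy":0,"wz":0,"dx":-0.08,"dy":0.17,"dz":-0.07,"grip":-1},{"wx":0,"wy":0,"wz":0,"dx":-0.11,"dy":0.23,"dz":-0.07,"grip":-1},{"wx":0,"wy":0,"wz":0,"dx":-0.14,"dy":0.29,"dz":-0.07,"grip":-1}])

```text
clock: 18.48
eef_pos: [368.8, 16.2, 299.5]
tool_rot: [3.141, 0.077, 0.0]
force: [1.1, -0.8, 0.8]
opening: 0.2
```

Emit:
send_rows(rows=[{"wx":0,"wy":0,"wz":0,"dx":0,"dy":0.05,"dz":0,"grip":-1},{"wx":0,"wy":0,"wz":0,"dx":0,"dy":0.1,"dz":0,"grip":-1},{"wx":0,"wy":0,"wz":0,"dx":0,"dy":0.15,"dz":0,"grip":-1},{"wx":0,"wy":0,"wz":0,"dx":0,"dy":0.15,"dz":0,"grip":-1}])

```text
clock: 18.98
eef_pos: [376.7, -134.7, 299.2]
tool_rot: [3.141, 0.067, -0.002]
force: [-0.3, 0.9, 0.3]
opening: 0.5
```

Run:
```python
from go import *
print(r.get_state()['eef_pos'],r.get_state()['force'])
c=cam('scene'); save(c,'pics/s11.png',(180,160,340,280),5)
c=cam('top'); save(c,'pics/t11f.png');save(c,'pics/t11.png',(160,225,305,325),5.5)
```

```text
[ 376.66013725 -134.71793949  299.17491552] [-0.34310182  0.93774134  0.26086007]
```

View pics/t11.png

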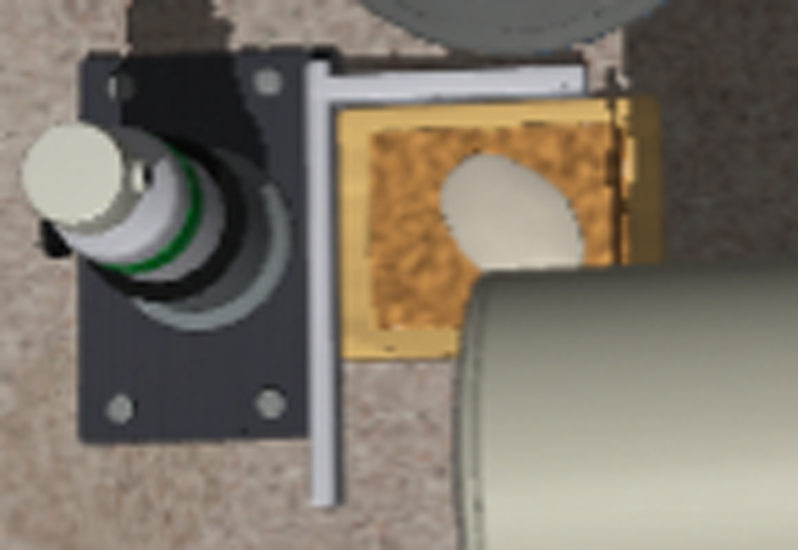

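View pics/t11f.png

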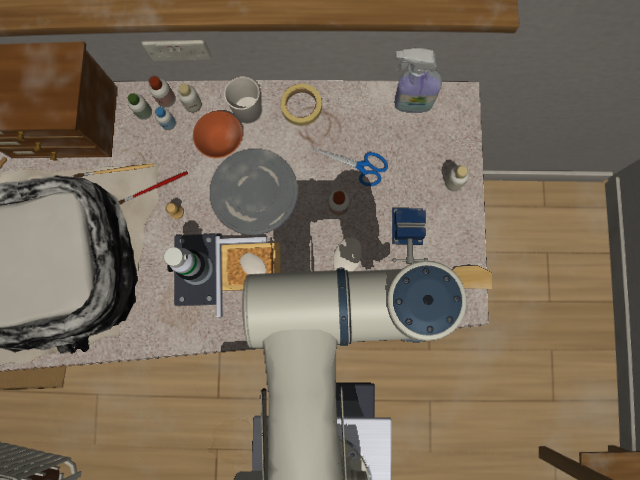

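View pics/s11.png

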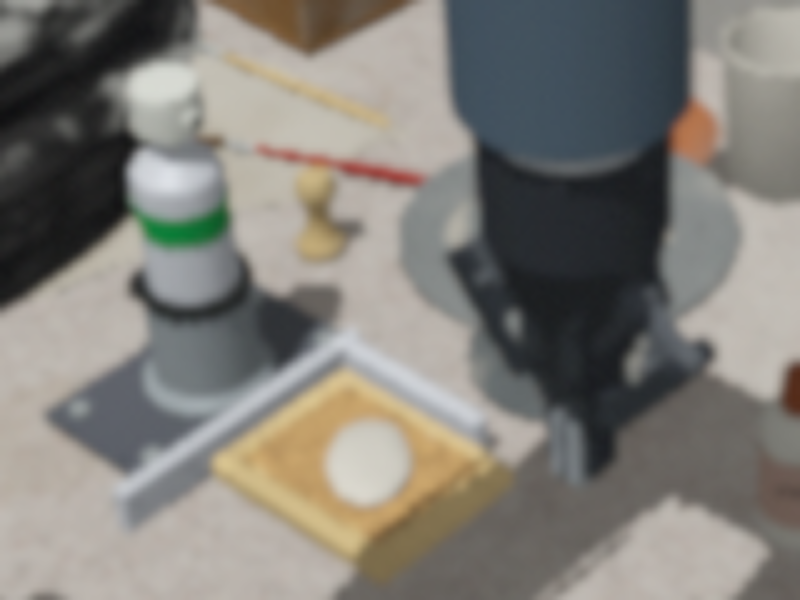

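The cap is back at its starting pixel, about (165,85) in the scene crop. The board is flush in the corner with the brooch on it, and the arm is clear. Handing in.

```bash
python3 -c "
from station import workorder; print(workorder.job_done())"
```

```text
the job is handed in; nothing more can be done
None
```

The board is home in the corner, the cap was pressed and sprang back, and the job is handed in at about 19 s of the 64 s allowed. No verdict came back.

- **Board:** I pushed it with the spread fingers, first against the fence (stopped at about 14 N) and then along the fence against the side rail (stopped at about 13 N). The top camera then put it within about 1 mm and 0.014 rad of home. That check uses my own estimate of the stand's position, good to about 2 mm.
- **Cap:** It met the closed fingers at about 223 mm above the worktop. I pressed it down about 8–9 mm at 10–11 N, held it for about 1 s and released it. The last pictures show it back up.
- **Brooch:** It lies on the cork near the middle of the board, about 5 mm off centre when I measured it before the rail push.
- **Other things:** No contact was seen with any of them. In the last top picture the arm hid or shaded the ring cutter, part of the wooden rib and the loose ovals, so those were not checked again.
- **Disagreements:** The scene camera read several mm off the top camera (up to about 7 mm across the fence), so I relied on the top camera. During the rail push I also saw about 10 N upward on the fingers, probably from the tips brushing the worktop.

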